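Hang the amber frame at the light window and hold the shutter open

ROBOT

A 6-joint arm with a two-finger parallel gripper is mounted at the origin on a cart in front of the work surface, level with it; the furniture and walls round the work are solid. World frame = base frame: x ahead of the robot, y to its left, z up, the work surface at z = 0. Lengths are in m, angles in rad, forces in N, time in s.
With the tool pointing down it reaches from about 0.375 to 0.9 m from the base axis. Payload 3.1 kg.
Tool frame: the origin (TCP) lies between the finger pads; the fingertips stand 22 mm ahead of it and the grasp point (between the pads) lies 3 mm ahead of it; z points along the fingers, y is the line along which they close (so a half turn about z gives the same grasp; the last joint's range is limited). The gripper opens to 87 mm and grips with 3 to 60 N. Pads are 19 mm wide; open, the fingers measure 117 mm over their backs; the gripper's body (75 mm by 190 mm) begins 51 mm behind the grasp point.
Start: joints at [1.093, 0.527, 1.433, -0, 1.181, -0.178], TCP at [0.185, 0.597, 0.245] pointing down, gripper open.
Joint ranges: [-3.08, 3.08], [-0.75, 2.2], [0.22, 2.44], [-1.43, 4.57], [0, 2.65], [-2.85, 2.85]. Speed limits (rad/s): [2.79, 2.79, 3.14, 3.14, 3.14, 3.14].

INTERFACE

Orientations are given as a unit quaternion [x, y, z, w].
In Python, from rig import robot gives the robot as it stands.
- The arm moves only by the tool move_arm, never from a script. Its argument "series" is text: rows parted by semicolons, each of 6 numbers parted by spaces: the shift along the tool's x, y, z in mm, then the turn, a rotation vector about the tool's x, y, z in degrees. In form: dx dy dz ax ay az; .... A call has 1 to 8 rows; each row is the pose to reach, as a shift and turn from the pose commanded when the call began, along the tool's axes at that moment; what a row does not reach only later rows make up. A row lasts 1/12 s, in which the tool goes at most 41.7 mm and 7.16 degrees, less where a joint would pass 70% of its speed; a pose out of reach is approached as far as the arm can. A call with a gripper value outside its range is refused whole. "jaw" is the opening, from 0 (shut) to 1 (fully open), set as the call begins (left out, the last holds). The fingers move at their own pace and stop on an object; "newtons" is the grip in N (left out, the last holds). Time passes only in rows, so rows that repeat a pose let the fingers close. It gives the time, the measured TCP pose, the force, the opening and the grip force at its end, in the units of the state.
- robot.get_obs(): the state, without advancing time (a new reading comes with each control period).
- robot.camera(name): name is "scene" or "top" or "wrist"; returns a dict with "img" (420x560x3 uint8, red, green, blue), "mtx" (3x3 intrinsics, pixels), "world_to_cam" (4x4, takes a point from world to camera coordinates). Camera axes: x right, y down, z forward; pixel columns grow to the right and rows downward; lengths in m; the calibration is good to about 2 mm. The wrist camera is an equidistant fisheye: a pixel r from the principal point sees the ray r / f radians off the axis. A picture is of the moment at which its call begins. There is no depth.
- robot.hand_in(): hands the job in; it is judged then, once.
Trained networks look in a picture, given as the dict that the camera call returned (one of the last four; its "shot" number tells which), for a name from the list of things; names that differ only in an ending like _2 or _b are one class to them, and where a whole thing is asked for, a point or a joint stands for the part that bears it (a point fixed in the world has none). Each returns a list of dicts, best first, with "p" (0 to 1); they miss things now and then, are a little off and sometimes report something else, mostly with a low value. They report only what shows in the picture. A call takes as long as a camera call. They do not tell look-alikes from the thing itself.
- robot.search_frame(picture, thing): "xyz" ([x, y, z] in m, in world coordinates, good to about 4 mm: the middle of the surface that is visible of it).
- robot.tip_of(picture, thing): "xyz" ([x, y, z] in m, in world coordinates, good to about 4 mm: a listed point, or the origin of a listed thing).
The state is a dict: "time": time; "q": joint angles; "joint_velocities": joint speeds; "joint_torque": joint torques, N m; "position": TCP position; "tool_rot": TCP orientation; "ft_force": force on the tool from outside, world axes, zero at the start; "moment": the same for the moment, N m; "grip_width": finger opening in m; "grip_force": force on a finger pad.
Only numpy, scipy, OpenCV 4.12 (cv2) and the standard library are available. Lean on these libraries where they do the work, as an engineer would, in place of code of your own. Each camera call takes 0.05 s, during which the arm holds its last target. There are 200 camera calls.

TASK

Hook the specimen frame with the amber pane over the rail of the light box at the open right-hand end, slide it left along the rail until it is centred on the red band, so that it hangs in front of the window, and let go of it. Only then pull the orange tab of the spring shutter to the right until its white line stands at the red mark, and keep holding it there: the program finishes while the robot holds the shutter open. Leave the green frame, the dropper bottle and the specimen jar where they stand.

Things in the scene. Friction and masses are not known exactly. Their poses are not given: they have to be found in the camera images.
- light_box: Fixed light box stand, 105 x 215 mm. Axes: x to its rear (front faces the robot at yaw 0), y to the left, z up; origin on the table under the rail. Base plate 10 mm thick, x = -28 to +78 mm. White box x = 42 to 74, y = -105 to +90 mm, top at z = 112 mm; the black shutter plate runs before it at x = 36 to 40 mm, up to z = 118 mm.
- keeper_end (a point): Right-hand end of the aluminium keeper bar, light box frame (23, -20, 107) mm. The bar lies behind the rail, x = 16 to 30, z = 104 to 110 mm, from y = -20 to +90 mm. A frame's rear tongue cannot pass down through it: hook a frame on only to its right (at load_point); slid left, the tongue runs under the bar with 9 mm to spare.
- rail_mark (a point): Point on the rail axis at the middle of the red band (8 mm wide), light box frame (0, +40, 112) mm; axes as the light box. The steel rail, 8 mm diameter, runs along y at x = 0, z = 112 mm between posts at y = -102 and +87 mm (round black caps, radius 7.5 mm).
- load_point (a point): Point on the rail axis at the open right-hand end, light box frame (0, -60, 112) mm; axes as the light box. A frame cannot come straight down (its foot would hit the rail): from about 45 mm in front of the rail, foot 82 mm above the table, move it to the rear so that the rail passes between foot and rear tongue, then lower it by 44 mm onto the rail.
- frame_amber: Loose specimen frame with amber pane, about 120 g, 50 mm wide (y), 128 mm high, standing upright. Origin at the centre of the foot's underside (foot 34 x 50 x 6 mm); z up, x to its rear (side of the steel tongue). Pane and front leg x = -11 to -7 mm. Hung, its x and y lie along the light box's, foot 38 mm above the table; it balances upright.
- frame_amber_stem (a point): Middle of the white grip stem on top of the amber frame, (0, 0, 108) mm in its frame. The stem is 24 mm along y, 10 mm along x, from z = 92 to its top at z = 128 mm.
- frame_amber_hook (a point): Point (0, 0, 74) mm of the amber frame: on the rail axis when properly hung. The hook is an inverted U, slot x = -7 to +7 mm with a V roof that centres on the rail; rear leg x = 7 to 12 mm, 24 mm wide, down to z = 52 mm, ending in a tongue to the rear, x = 10 to 28, z = 52 to 57 mm. Foot below: see load_point.
- frame_green: Loose specimen frame of the same shape with a green pane; not to be used or moved. Origin at the centre of the foot's underside.
- shutter_travel (a joint): Travel of the spring shutter in m, 0 = shut, growing as it is pulled toward -y of the light box (to the right), up to 0.080. 0.050 is the red mark. The spring pulls it shut: 3.2 N at 0, 7.2 N at the mark, 80 N/m; it snaps back when let go.
- shutter: The sliding black shutter plate with its upright orange tab, one piece. The tab is 12 mm (x) x 20 mm (y), its top at z = 160 mm, free above z = 119 mm; the bracket below leads to the shutter plate. Same axes as the light box; the body's origin lies far from the tab: use point tab_grip.
- tab_grip (a point): Point in the middle of the orange tab, 142 mm above the table, 18 mm below the tab's top; with the shutter shut it is at light box frame (52, -20, 142) mm.
- pull_mark (a point): Where tab_grip stands when the tab's white line is at the red mark on the box top, light box frame (52, -70, 142) mm; fixed.
- dropper_bottle: Loose dropper bottle, 29 mm diameter, 94 mm high, origin under its centre; leave alone.
- specimen_jar: Loose white specimen jar, 50 mm diameter, 58 mm high, origin under its centre; leave alone.
Mind the look-alikes: they are no part of the job. Leave any blue look-alike of the frame_amber alone.

How it is judged:
On the way, in this order (a step that is already met when the one before it is completed fails the run):
1. the amber frame is hooked on the rail in its right-hand part, right of the keeper bar, shutter still shut (x of frame_amber_hook in the frame of rail_mark between -0.005 and 0.005 m and z of frame_amber_hook in the frame of rail_mark between -0.004 and 0.005 m and angle between frame_amber's own z axis and vertical below 0.17 rad and y of frame_amber_hook in the frame of rail_mark between -0.13 and -0.06 m and value of joint shutter_travel below 0.01 m), for 0.1 s.
2. the amber frame hangs at the red band, released, shutter still shut (x of frame_amber_hook in the frame of rail_mark between -0.005 and 0.005 m and z of frame_amber_hook in the frame of rail_mark between -0.004 and 0.005 m and angle between frame_amber's own z axis and vertical below 0.17 rad and y of frame_amber_hook in the frame of rail_mark between -0.008 and 0.008 m and linear speed of frame_amber below 0.03 m/s and contact force between each of the arm, the fingers and frame_amber below 0.1 N and value of joint shutter_travel below 0.01 m), for 0.2 s.
3. the shutter is pulled to its mark (value of joint shutter_travel between 0.044 and 0.056 m), for 0.2 s.
At the end, for the whole second after the job is handed in: The amber frame hangs upright (within 0.17 rad) on the rail, its middle within 8 mm of the middle of the red band, still and not touched by the robot; the fingers hold the orange tab (more than 2 N) so that the shutter stands at 0.050 m, within 6 mm, without moving (all of step 3 and x of frame_amber_hook in the frame of rail_mark between -0.005 and 0.005 m and z of frame_amber_hook in the frame of rail_mark between -0.004 and 0.005 m and angle between frame_amber's own z axis and vertical below 0.17 rad and y of frame_amber_hook in the frame of rail_mark between -0.008 and 0.008 m and linear speed of frame_amber below 0.03 m/s and contact force between each of the arm, the fingers and frame_amber below 0.1 N and velocity of joint shutter_travel between -0.01 and 0.01 m/s and contact force between the fingers and shutter above 2 N); the arm keeps its last pose, push and grip.
It fails at once if the shutter is pulled open before the amber frame hangs at the red band (value of joint shutter_travel above 0.02 m and distance between frame_amber_hook and rail_mark above 0.015 m).
It fails at once if the green frame is moved (distance of frame_green from where it was at the start of the episode above 0.015 m).
It fails at once if the dropper bottle is moved (distance of dropper_bottle from where it was at the start of the episode above 0.015 m).
It fails at once if the specimen jar is moved (distance of specimen_jar from where it was at the start of the episode above 0.015 m).
It also fails if it takes over 48 s, if anything falls off the work surface, if the arm or the gripper's body presses on something with over 40 N, if the wrist force passes 120 N, or if a joint passes its speed limit or range.

## Working session

There is one attempt and no reset: what is moved stays moved. The work goes in short steps, Python scripts to look and compute and a tool call to move; the robot and the scene stay as the last step left them, time stands still between calls to the robot, and variables do not carry over. Pictures are saved under pics/ and viewed, at most 10 in all, crops included, and the job is handed in when it is done.

Besides the shell and the picture viewer there is one more tool, called after ">>>" as a command line: name --argument value ..., lists and objects as JSON in quotes. move_arm: Moves the arm, as the interface text tells. Its arguments: {"type":"object","properties":{"series":{"type":"string"},"jaw":{"type":"number"},"newtons":{"type":"number"}},"required":["series"]}

```bash
mkdir -p pics
cat > h.py <<'E'
import numpy as np, cv2
from scipy.spatial.transform import Rotation as R
from rig import robot
def save(p,n): cv2.imwrite('pics/'+n+'.png',p['img'][:,:,::-1])
def proj(p,X):
    c=p['world_to_cam']@np.r_[X,1]; u=p['mtx']@c[:3]; return u[:2]/u[2]
def look(name,things,fn='tip_of'):
    p=robot.camera(name)
    for t in things:
        for d in getattr(robot,fn)(p,t)[:3]: print(name,t,np.round(d['xyz'],4),round(d['p'],2))
    return p
def delta(target, yaw=None):
    o=robot.get_obs(); r=R.from_quat(o['tool_rot'])
    print('tool axes\n',np.round(r.as_matrix(),3),'pos',np.round(o['position'],4),'t',o['time'])
    d=r.inv().apply(np.array(target)-o['position'])*1000
    print('delta mm',np.round(d,1))
E
python3 - <<'E'
from h import *
T=['frame_amber_stem','frame_amber','frame_green','load_point','rail_mark','keeper_end','tab_grip','pull_mark','light_box','dropper_bottle','specimen_jar']
a=look('scene',T);b=look('top',T)
save(a,'s0');save(b,'t0')
o=robot.get_obs();print(R.from_quat(o['tool_rot']).as_matrix().round(3),o['position'],o['grip_width'],o['time'])
E
```

```text
scene frame_amber_stem [0.4471 0.4541 0.1113] 0.84
scene frame_amber_stem [0.4296 0.2101 0.1086] 0.56
scene frame_amber [0.4466 0.4508 0.0035] 0.79
scene frame_amber [0.4309 0.2112 0.0034] 0.69
scene frame_green [ 4.403e-01  3.458e-01 -1.000e-04] 0.82
scene load_point [0.5895 0.2425 0.1111] 0.68
scene load_point [0.4308 0.2112 0.1093] 0.63
scene load_point [5.762e-01 3.009e-01 3.000e-04] 0.42
scene rail_mark [0.5554 0.336  0.1117] 0.55
scene keeper_end [0.5996 0.2892 0.1038] 0.86
scene keeper_end [0.5873 0.2417 0.1138] 0.17
scene tab_grip [0.6272 0.301  0.1411] 0.61
scene pull_mark [0.64   0.2501 0.1372] 0.55
scene light_box [0.5765 0.2973 0.0007] 0.88
scene light_box [0.5902 0.2426 0.1147] 0.69
scene dropper_bottle [ 0.5468  0.5028 -0.0034] 0.74
scene specimen_jar [ 0.4328  0.0406 -0.0005] 0.85
top frame_amber_stem [0.4259 0.2071 0.1081] 0.61
top frame_amber_stem [0.5743 0.2979 0.0037] 0.6
top frame_amber_stem [0.4502 0.453  0.1055] 0.53
top frame_amber [ 0.4455  0.449  -0.003 ] 0.89
top frame_amber [0.4221 0.2072 0.0006] 0.84
top frame_amber [0.4229 0.2083 0.0742] 0.51
top frame_green [0.4403 0.3489 0.0051] 0.68
top load_point [0.5937 0.2447 0.1146] 0.68
top rail_mark [0.5583 0.3377 0.1127] 0.56
top keeper_end [0.5965 0.2891 0.1027] 0.77
top keeper_end [ 0.5478  0.497  -0.0046] 0.46
top tab_grip [0.6227 0.3014 0.1371] 0.72
top tab_grip [0.4397 0.3459 0.0034] 0.15
top pull_mark [0.6453 0.2529 0.1372] 0.96
top light_box [ 0.5745  0.3004 -0.0031] 0.95
top dropper_bottle [ 0.544   0.5014 -0.0057] 0.49
top specimen_jar [0.4347 0.0344 0.0008] 0.63
[[-0.955  0.295 -0.   ]
 [ 0.295  0.955 -0.   ]
 [ 0.    -0.    -1.   ]] [0.18451054 0.5971063  0.24454729] 0.08724193447230005 1.2
```

View pics/s0.png

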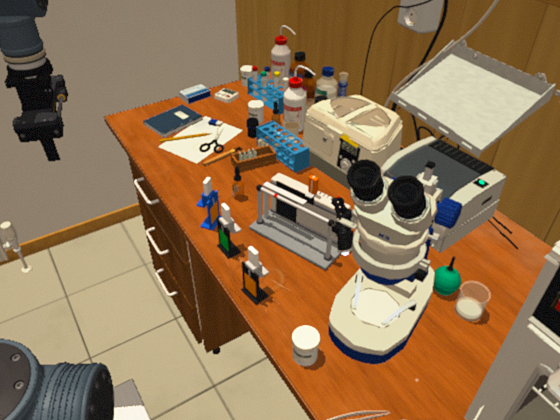

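View pics/t0.png

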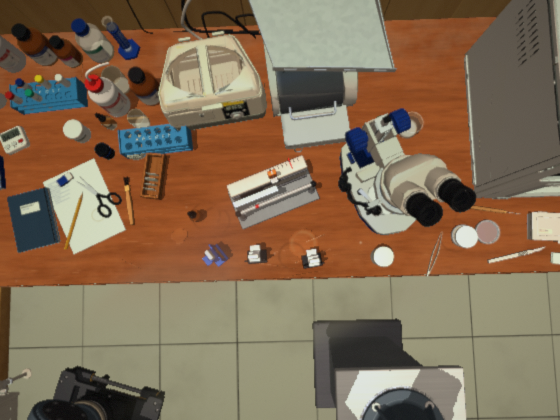

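The scene view shows the blue frame at (208,205), green at (225,232) and amber at (252,275), so amber is the detection near (0.427, 0.209). The light box is at (300,215) with the microscope close to its right end. The top view agrees: amber is at (313,257).

```bash
cat >> h.py <<'E'
BO=np.array([.5755,.299]);BY=np.radians(20.2)
def box(x,y,z):
    c,s=np.cos(BY),np.sin(BY); return np.array([BO[0]+(c*x-s*y)/1e3,BO[1]+(s*x+c*y)/1e3,z/1e3])
E
python3 - <<'E'
from h import *
import h
from scipy.optimize import least_squares
L={'m':(0,40),'l':(0,-60),'k':(23,-20),'t':(52,-20),'p':(52,-70),'b':(0,0)}
O=[('m',.5554,.336),('m',.5583,.3377),('l',.5895,.2425),('l',.5937,.2447),('k',.5996,.2892),('k',.5965,.2891),('t',.6272,.301),('t',.6227,.3014),('p',.64,.2501),('p',.6453,.2529),('b',.5765,.2973),('b',.5745,.3004)]
def f(v):
    c,s=np.cos(v[2]),np.sin(v[2]);return np.array([[v[0]+(c*L[k][0]-s*L[k][1])/1e3-x,v[1]+(s*L[k][0]+c*L[k][1])/1e3-y] for k,x,y in O]).ravel()
s=least_squares(f,[.57,.3,.3]);print(s.x,np.degrees(s.x[2]),(f(s.x)*1000).round(1))
h.BO=s.x[:2];h.BY=s.x[2]
a=robot.camera('scene');b=robot.camera('top')
out=[]
for p,(u0,v0,w,hh,k) in ((a,(190,165,200,150,4)),(b,(190,120,200,150,4))):
    im=cv2.resize(p['img'][v0:v0+hh,u0:u0+w,::-1],None,fx=k,fy=k,interpolation=cv2.INTER_CUBIC)
    def dot(X,c):
        q=(proj(p,X)-[u0,v0]+.5)*k; cv2.circle(im,tuple(int(i) for i in q),3,c,-1)
    for q in [(0,40,112),(0,-102,112),(0,87,112),(0,-60,112)]: dot(h.box(*q),(0,0,255))
    for q in [(23,-20,107),(52,-20,160),(52,-70,112)]: dot(h.box(*q),(0,255,0))
    for q in [(-28,-105,10),(-28,105,10),(78,-105,10),(74,-105,112),(74,90,112),(42,90,112)]: dot(h.box(*q),(255,0,0))
    for z in (0,128): dot((.427,.209,z/1e3),(255,0,255))
    out.append(im)
cv2.imwrite('pics/s1.png',out[0]);cv2.imwrite('pics/t1.png',out[1])
E
```

```text
[0.57090299 0.29984684 0.35389786] 20.276853662554277 [ 1.6  1.4 -1.3 -0.3  2.2  1.1 -2.  -1.1 -0.2 -0.1  2.9 -0.  -0.6 -1.9
  3.9 -2.3  3.9  2.1 -1.4 -0.7 -5.6  2.5 -3.6 -0.6]
```

View pics/s1.png

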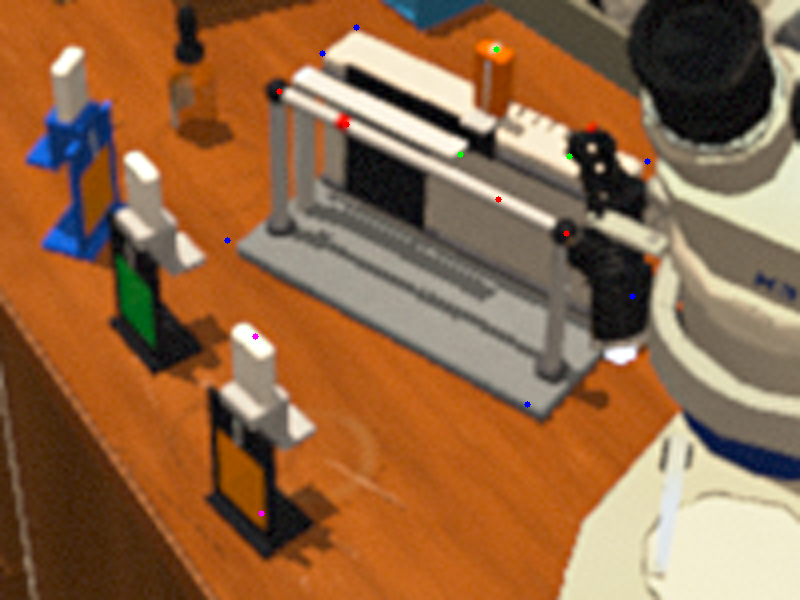

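View pics/t1.png

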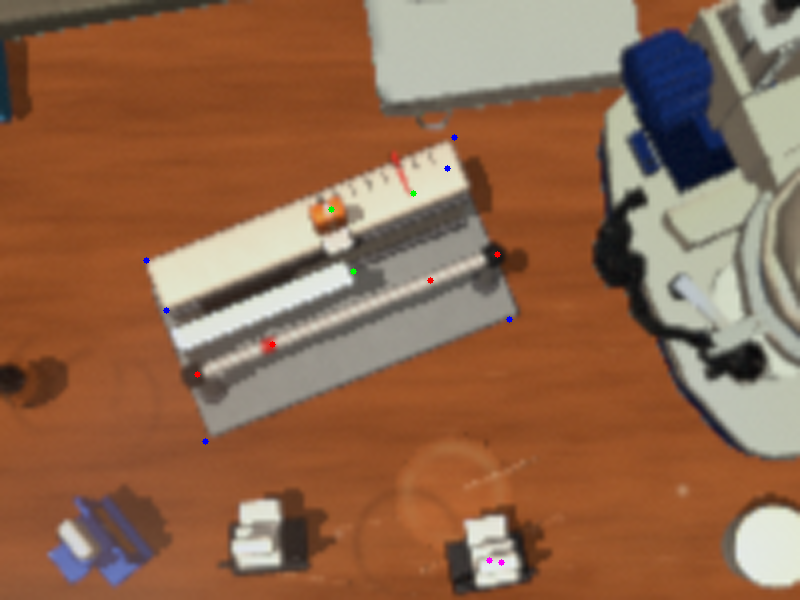

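The model overlay fits both views: the rail caps, red band, tab and keeper land on their features. I'll grip the stem across its thin side, closing along box x, so the wide gripper body stays clear of the microscope. First I'll move above the amber frame.

>>> move_arm --series "-346 -299 -30 0 0 65;-346 -299 -30 0 0 65;-346 -299 -30 0 0 65;-346 -299 -30 0 0 65;-346 -299 -30 0 0 65;-346 -299 -30 0 0 65;-346 -299 -30 0 0 65;-346 -299 -30 0 0 65" --jaw 0.6

```text
time: 1.97
position: [0.3615, 0.3133, 0.2668]
tool_rot: [0.607, 0.794, 0.0, 0.0]
ft_force: [1.1, 0.2, -0.5]
grip_width: 0.0533
grip_force: 0.0
```

```bash
sed -i 's/^BO=.*/BO=np.array([.5709,.2998]);BY=np.radians(20.28)/' h.py
cat >> h.py <<'E'
def go(target,ang):
    delta(target); r=R.from_quat(robot.get_obs()['tool_rot']).as_matrix()
    a=np.degrees(np.arctan2(r[1,1],r[0,1])); print('ang',a.round(2),'turn tool z',round(a-ang,1))
E
python3 -c "
from h import *
go((.427,.209,.265),8)"
```

```text
tool axes
 [[-0.262  0.965  0.001]
 [ 0.965  0.262  0.   ]
 [ 0.     0.001 -1.   ]] pos [0.3615 0.3133 0.2668] t 1.9667
delta mm [-117.9   35.9    1.8]
ang 15.2 turn tool z 7.2
```

>>> move_arm --series "-118 36 2 0 0 7;-118 36 2 0 0 7;-118 36 2 0 0 7;-118 36 2 0 0 7;-118 36 2 0 0 7;-118 36 2 0 0 7"

```text
time: 2.47
position: [0.4267, 0.2109, 0.2643]
tool_rot: [0.653, 0.757, -0.0, -0.0]
ft_force: [-0.2, 0.1, -0.1]
grip_width: 0.0522
grip_force: 0.0
```

Run:
```python
from h import *
T=['frame_amber_stem','frame_amber','frame_amber_hook']
p=look('wrist',T); save(p,'w1')
look('scene',T)
go((.427,.209,.265),8)
def wproj(X):
    c=(p['world_to_cam']@np.r_[X,1])[:3];m=p['mtx'];r=np.hypot(c[0],c[1]);t=np.arctan2(r,c[2])
    return m[:2,2]+np.array([m[0,0]*c[0],m[1,1]*c[1]])/r*t
for z in (0,.128): print(wproj((.427,.209,z)))
```

```text
wrist frame_amber_stem [0.4273 0.2116 0.1081] 0.88
wrist frame_amber [ 4.245e-01  2.094e-01 -4.000e-04] 0.92
wrist frame_amber [ 0.4467  0.455  -0.0051] 0.68
wrist frame_amber_hook [0.6272 0.301  0.1404] 0.46
scene frame_amber_stem [0.4465 0.4506 0.1128] 0.84
scene frame_amber_stem [0.4278 0.2096 0.1073] 0.6
scene frame_amber [ 0.4335  0.2153 -0.0008] 0.8
scene frame_amber [0.4487 0.4509 0.0045] 0.55
scene frame_amber_hook [0.4263 0.2084 0.0706] 0.7
scene frame_amber_hook [0.4457 0.4533 0.0708] 0.66
tool axes
 [[-0.15   0.989 -0.   ]
 [ 0.989  0.15   0.   ]
 [ 0.    -0.    -1.   ]] pos [0.4265 0.2117 0.2644] t 2.8667
delta mm [-2.8  0.1 -0.6]
ang 8.63 turn tool z 0.6
[278.8268274  182.48694651]
[278.60307742 206.86775871]
```

View pics/w1.png

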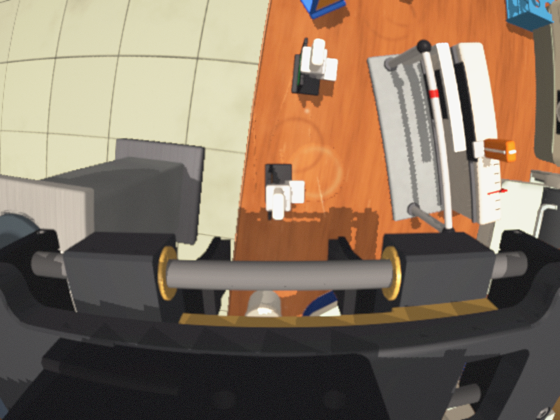

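The wrist view shows the amber frame at (280,195), slightly turned, and the gripper's wide side lies along its closing line. I'll overlay the model to get the yaw.

```bash
cat >> h.py <<'E'
def wproj(p,X):
    c=(p['world_to_cam']@np.r_[X,1])[:3];m=p['mtx'];r=np.hypot(c[0],c[1]);t=np.arctan2(r,c[2])
    return m[:2,2]+np.array([m[0,0]*c[0],m[1,1]*c[1]])/r*t
E
python3 - <<'E'
from h import *
w=robot.camera('wrist');t=robot.camera('top')
tiles=[]
for p,f,(u0,v0) in ((w,wproj,(257,160)),(t,proj,(293,236))):
  for yaw in (0,8,16):
    k=8 if p is w else 8
    S=50 if p is w else 45
    k=400//S if p is w else 400/45
    im=cv2.resize(p['img'][v0:v0+S+(15 if p is w else 0)*0+0,u0:u0+S,::-1],(266,266),interpolation=cv2.INTER_CUBIC);k=266/S
    c,s=np.cos(np.radians(yaw)),np.sin(np.radians(yaw))
    def poly(pts,z,col):
        q=np.array([(f(p,(.4275+(c*x-s*y)/1e3,.2095+(s*x+c*y)/1e3,z/1e3))-[u0,v0]+.5)*k for x,y in pts]).astype(int)
        cv2.polylines(im,[q],True,col,1)
    poly([(-17,-25),(17,-25),(17,25),(-17,25)],6,(255,0,255))
    poly([(-5,-12),(5,-12),(5,12),(-5,12)],128,(255,0,0))
    poly([(10,-12),(28,-12),(28,12),(10,12)],57,(0,255,0))
    tiles.append(im)
cv2.imwrite('pics/y1.png',np.vstack([np.hstack(tiles[:3]),np.hstack(tiles[3:])]))
E
```

```text
(no output)
```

View pics/y1.png

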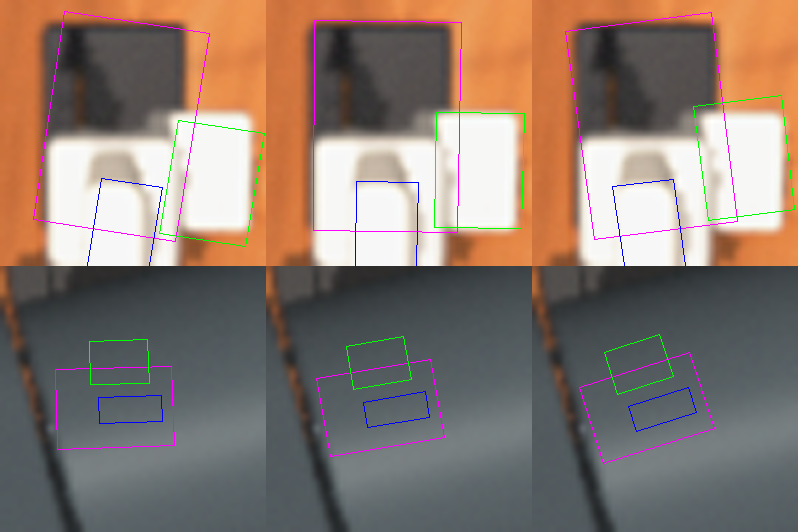

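Yaw is about 8.5°, which matches the current tool angle, and the position is about (0.426, 0.2093). Descend and grip.

>>> move_arm --series "-2 -0.5 60 0 0 0;-2 -0.5 60 0 0 0;-2 -0.5 110 0 0 0;-2 -0.5 130 0 0 0;-2 -0.5 146 0 0 0;-2 -0.5 146 0 0 0;-2 -0.5 146 0 0 0;-2 -0.5 146 0 0 0"

```text
time: 3.63
position: [0.4277, 0.2092, 0.1192]
tool_rot: [0.653, 0.758, 0.001, 0.001]
ft_force: [-0.0, 1.0, 0.2]
grip_width: 0.0521
grip_force: 0.0
```

>>> move_arm --series "0 0 0 0 0 0;0 0 0 0 0 0;0 0 0 0 0 0;0 0 0 0 0 0;0 0 0 0 0 0;0 0 0 0 0 0" --jaw 0 --newtons 30

```text
time: 4.13
position: [0.4269, 0.2089, 0.1187]
tool_rot: [0.653, 0.758, 0.0, 0.0]
ft_force: [-0.6, -0.8, -0.1]
grip_width: 0.0202
grip_force: 0.0
```

```bash
python3 -c "
from h import *
print(robot.get_obs()['time'])
t=box(-50,-50,0);t[2]=.215
go(t,20.28)"
```

```text
4.1333
tool axes
 [[-0.148  0.989  0.001]
 [ 0.989  0.148  0.   ]
 [ 0.     0.001 -1.   ]] pos [0.4269 0.2089 0.1187] t 4.1333
delta mm [  9.4 117.1 -96.3]
ang 8.53 turn tool z -11.8
```

Fingers are still closing.

>>> move_arm --series "0 0 0 0 0 0;0 0 0 0 0 0;0 0 0 0 0 0;0 0 0 0 0 0;0 0 0 0 0 0"

```text
time: 4.55
position: [0.4268, 0.2089, 0.1183]
tool_rot: [0.653, 0.758, -0.0, -0.0]
ft_force: [-0.5, 0.7, 0.5]
grip_width: 0.0096
grip_force: 30.0
```

>>> move_arm --series "0 0 -30 0 0 0;0 0 -60 0 0 0;0 0 -96 0 0 0;0 0 -96 0 0 0;0 0 -96 0 0 -6;0 0 -96 0 0 -12;0 0 -96 0 0 -12;0 0 -96 0 0 -12"

```text
time: 5.22
position: [0.4264, 0.2088, 0.2138]
tool_rot: [0.571, 0.821, -0.0, -0.0]
ft_force: [-0.2, -0.3, -1.2]
grip_width: 0.0102
grip_force: 30.0
```

Run:
```python
from h import *
t=box(-50,-50,0);t[2]=.215
go(t,20.28)
T=['frame_amber_stem','frame_amber_hook','rail_mark','load_point','keeper_end']
look('wrist',T);look('scene',T);look('top',T[:2])
```

```text
tool axes
 [[-0.348  0.937 -0.001]
 [ 0.937  0.348 -0.   ]
 [ 0.    -0.001 -1.   ]] pos [0.4264 0.2088 0.2138] t 5.2167
delta mm [-14.9 117.1  -1.3]
ang 20.37 turn tool z 0.1
wrist frame_amber_stem [0.4229 0.2083 0.2027] 0.75
wrist frame_amber_hook [0.4292 0.2109 0.1686] 0.61
wrist rail_mark [0.5581 0.3392 0.1121] 0.89
wrist load_point [0.5909 0.2419 0.1119] 0.76
wrist keeper_end [0.6011 0.2876 0.1065] 0.83
wrist keeper_end [0.6254 0.3029 0.1393] 0.27
scene frame_amber_stem [0.4455 0.4508 0.1124] 0.76
scene frame_amber_stem [0.4286 0.2087 0.2026] 0.69
scene frame_amber_hook [0.4457 0.4532 0.0695] 0.68
scene frame_amber_hook [0.6264 0.3012 0.1408] 0.49
scene rail_mark [0.559  0.3356 0.1107] 0.68
scene rail_mark [0.6269 0.2988 0.1435] 0.16
scene load_point [ 0.5751  0.2984 -0.0013] 0.74
scene load_point [ 0.4407  0.3495 -0.0012] 0.55
scene keeper_end [0.6011 0.2883 0.1028] 0.91
scene keeper_end [0.6408 0.2504 0.1383] 0.65
top frame_amber_stem [0.4461 0.4524 0.1047] 0.8
top frame_amber_hook [0.4408 0.4506 0.0743] 0.71
top frame_amber_hook [0.6429 0.2551 0.14  ] 0.62
```

>>> move_arm --series "-17 30 0 0 0 0;-17 60 5 0 0 0;-17 90 13 0 0 0;-17 117 13.5 0 0 0;-17 117 13.5 0 0 0;-17 117 13.5 0 0 0;-17 117 13.5 0 0 0"

```text
time: 6.55
position: [0.5411, 0.2337, 0.2003]
tool_rot: [0.57, 0.822, -0.001, -0.001]
ft_force: [0.1, 0.5, -2.1]
grip_width: 0.0094
grip_force: 30.0
```

Run:
```python
from h import *
t=box(0,-52,0);t[2]=.2003
go(t,20.28)
T=['frame_amber_stem','frame_amber_hook','rail_mark','load_point','keeper_end']
p=look('wrist',T);s=look('scene',T)
im=np.vstack([cv2.resize(p['img'][20:270,200:560],None,fx=1.2,fy=1.2),cv2.resize(s['img'][165:315,240:420],None,fx=2.4,fy=2.0)])[:, :, ::-1]
cv2.imwrite('pics/a1.png',im)
```

```text
tool axes
 [[-0.351  0.936 -0.003]
 [ 0.936  0.351 -0.001]
 [ 0.    -0.003 -1.   ]] pos [0.5411 0.2337 0.2003] t 6.55
delta mm [-0.6 50.9 -0.1]
ang 20.54 turn tool z 0.3
wrist frame_amber_stem [0.5432 0.2332 0.1914] 0.57
wrist frame_amber_hook [0.5458 0.2362 0.1542] 0.76
wrist frame_amber_hook [0.4319 0.0369 0.0029] 0.63
wrist rail_mark [0.5591 0.3383 0.1113] 0.61
wrist load_point [0.5896 0.2428 0.1138] 0.89
wrist load_point [0.4394 0.3469 0.0008] 0.52
wrist keeper_end [0.6061 0.2892 0.103 ] 0.7
scene frame_amber_stem [0.4468 0.454  0.1155] 0.91
scene frame_amber_stem [0.5458 0.2358 0.1899] 0.73
scene frame_amber_hook [0.5429 0.2328 0.1562] 0.73
scene frame_amber_hook [0.4475 0.4536 0.0713] 0.61
scene rail_mark [0.5606 0.3374 0.1105] 0.81
scene load_point [0.5906 0.2437 0.1152] 0.94
scene keeper_end [0.6005 0.2895 0.1041] 0.68
```

View pics/a1.png

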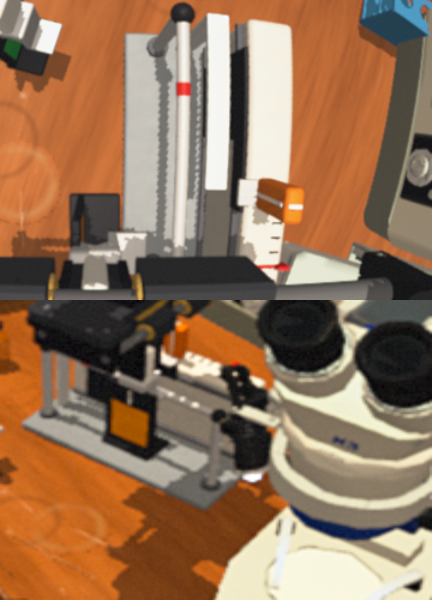

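The frame is held upright in front of the rail's open end (top half: stem at (95,270), rail at (180,230)). Now move to the rear.

>>> move_arm --series "0 15 0 0 0 0;0 30 0 0 0 0;0 42 0 0 0 0;0 50.5 0 0 0 0;0 50.5 0 0 0 0;0 50.5 0 0 0 0"

```text
time: 7.65
position: [0.5893, 0.2516, 0.2004]
tool_rot: [0.57, 0.822, -0.0, -0.0]
ft_force: [-0.3, -0.4, -2.2]
grip_width: 0.0097
grip_force: 30.0
```

Run:
```python
from h import *
t=box(0,-52,0);t[2]=.1563
go(t,20.28)
T=['frame_amber_hook','load_point','rail_mark']
look('scene',T);look('wrist',T);
```

```text
tool axes
 [[-0.351  0.936 -0.001]
 [ 0.936  0.351 -0.   ]
 [ 0.    -0.001 -1.   ]] pos [0.5893 0.2516 0.2004] t 7.65
delta mm [-0.4 -0.5 44.1]
ang 20.53 turn tool z 0.3
scene frame_amber_hook [0.4458 0.4543 0.0703] 0.8
scene frame_amber_hook [0.5884 0.2494 0.1584] 0.7
scene load_point [0.5885 0.2407 0.1129] 0.69
scene rail_mark [0.5564 0.337  0.112 ] 0.58
wrist frame_amber_hook [0.591  0.2524 0.1575] 0.77
wrist load_point [0.5898 0.2415 0.1149] 0.74
wrist rail_mark [0.5567 0.3366 0.1133] 0.77
wrist rail_mark [0.5917 0.2512 0.155 ] 0.69
wrist rail_mark [ 4.311e-01  4.020e-02 -1.000e-04] 0.17
```

>>> move_arm --series "0 -0.5 12 0 0 0;0 -0.5 24 0 0 0;0 -0.5 32 0 0 0;0 -0.5 38 0 0 0;0 -0.5 41 0 0 0;0 -0.5 43 0 0 0;0 -0.5 43 0 0 0;0 -0.5 43 0 0 0"

```text
time: 8.72
position: [0.5895, 0.2516, 0.1581]
tool_rot: [0.57, 0.822, 0.0, 0.0]
ft_force: [0.9, -0.4, -1.8]
grip_width: 0.0095
grip_force: 30.0
```

>>> move_arm --series "0 0 1 0 0 0;0 0 2 0 0 0;0 0 2 0 0 0;0 0 2 0 0 0"

```text
time: 9.05
position: [0.5894, 0.2516, 0.1565]
tool_rot: [0.57, 0.822, 0.0, 0.0]
ft_force: [-0.9, -0.1, 1.7]
grip_width: 0.0099
grip_force: 30.0
```

Run:
```python
from h import *
t=box(0,40,0);t[2]=.1565
go(t,20.28)
T=['frame_amber_hook','rail_mark','load_point']
look('scene',T);look('wrist',T);print(robot.get_obs()['ft_force'])
```

```text
tool axes
 [[-0.351  0.936  0.001]
 [ 0.936  0.351  0.   ]
 [-0.     0.001 -1.   ]] pos [0.5894 0.2516 0.1565] t 9.05
delta mm [91.6 -0.3 -0. ]
ang 20.53 turn tool z 0.3
scene frame_amber_hook [0.5884 0.2501 0.1104] 0.75
scene frame_amber_hook [0.4443 0.4531 0.0701] 0.62
scene frame_amber_hook [0.6432 0.2489 0.1387] 0.17
scene rail_mark [0.5576 0.3388 0.111 ] 0.7
scene load_point [0.59   0.2421 0.1136] 0.6
wrist frame_amber_hook [0.5905 0.2568 0.1124] 0.73
wrist rail_mark [0.5585 0.3364 0.1119] 0.94
[-1.6756417 -0.583645   4.6375281]
```

Seated on the rail: vertical force now reads upward. I'll loosen the grip a little and slide left in stages.

>>> move_arm --series "0 0 -0.5 0 0 0;8 0 -0.5 0 0 0;16 0 -0.5 0 0 0;24 0 -0.5 0 0 0;32 0 -0.5 0 0 0;40 0 -0.5 0 0 0;45 0 -0.5 0 0 0;45 0 -0.5 0 0 0" --newtons 15

```text
time: 10.12
position: [0.5726, 0.2959, 0.1562]
tool_rot: [0.569, 0.822, 0.001, -0.001]
ft_force: [-0.6, 1.7, 0.3]
grip_width: 0.0102
grip_force: 15.0
```

>>> move_arm --series "8 0 0 0 0 0;16 0 0 0 0 0;24 0 0 0 0 0;32 0 0 0 0 0;40 0 0 0 0 0;45 0 0 0 0 0;45 0 0 0 0 0;45 0 0 0 0 0"

```text
time: 10.78
position: [0.5573, 0.337, 0.1563]
tool_rot: [0.57, 0.822, 0.001, -0.0]
ft_force: [0.9, 1.9, -0.4]
grip_width: 0.0097
grip_force: 15.0
```

Run:
```python
from h import *
t=box(0,40,0);t[2]=.1565
go(t,20.28)
T=['frame_amber_hook','frame_amber_stem','rail_mark','tab_grip','pull_mark']
p=look('scene',T);w=look('wrist',T);print(robot.get_obs()['ft_force'])
im=np.vstack([cv2.resize(w['img'][20:270,200:560],None,fx=1.2,fy=1.2),cv2.resize(p['img'][160:260,240:360],None,fx=3.6,fy=3)])[:, :, ::-1]
cv2.imwrite('pics/a2.png',im)
```

```text
tool axes
 [[-0.351  0.936  0.   ]
 [ 0.936  0.351  0.001]
 [ 0.001  0.001 -1.   ]] pos [0.5573 0.337  0.1563] t 10.7833
delta mm [ 0.4 -0.2 -0.2]
ang 20.55 turn tool z 0.3
scene frame_amber_hook [0.5588 0.3341 0.1103] 0.68
scene frame_amber_hook [0.4474 0.4539 0.0708] 0.59
scene frame_amber_stem [0.448  0.4496 0.1116] 0.72
scene frame_amber_stem [0.4316 0.0387 0.0018] 0.5
scene rail_mark [0.5593 0.3371 0.112 ] 0.97
scene tab_grip [0.6276 0.3017 0.1423] 0.58
scene pull_mark [0.6412 0.2494 0.1389] 0.83
scene pull_mark [0.5876 0.245  0.1138] 0.36
wrist frame_amber_hook [0.5581 0.339  0.1099] 0.67
wrist frame_amber_hook [0.446  0.4509 0.0772] 0.65
wrist frame_amber_stem [0.4461 0.4501 0.1036] 0.88
wrist frame_amber_stem [0.5593 0.3403 0.1475] 0.77
[ 1.11292208  2.08918221 -0.09651656]
```

View pics/a2.png

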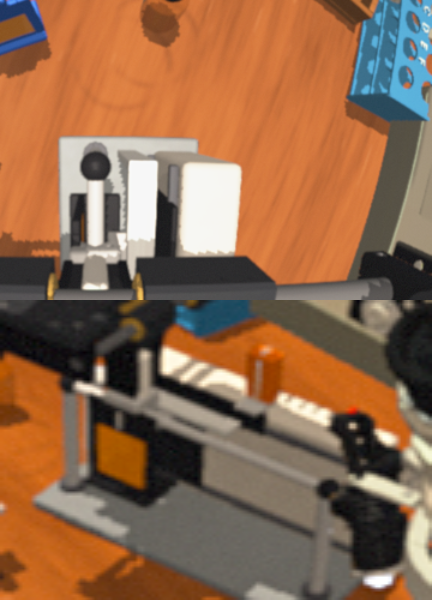

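The frame hangs upright at the band (amber pane at (122,455) in the lower half). Release and rise.

>>> move_arm --series "0 0 0 0 0 0;0 0 0 0 0 0;0 0 0 0 0 0;0 0 0 0 0 0;0 0 0 0 0 0;0 0 0 0 0 0" --jaw 0.4

```text
time: 11.88
position: [0.5575, 0.3357, 0.1563]
tool_rot: [0.57, 0.822, -0.0, -0.0]
ft_force: [0.1, 0.4, -0.3]
grip_width: 0.0333
grip_force: 0.0
```

>>> move_arm --series "0 0 -8 0 0 0;0 0 -16 0 0 0;0 0 -30 0 0 0;0 0 -50 0 0 0;0 0 -80 0 0 0;0 0 -94 0 0 0;0 0 -94 0 0 0;0 0 -94 0 0 0"

```text
time: 12.55
position: [0.5581, 0.336, 0.252]
tool_rot: [0.57, 0.822, 0.001, 0.001]
ft_force: [0.9, 0.7, -0.5]
grip_width: 0.035
grip_force: 0.0
```

Run:
```python
from h import *
T=['frame_amber_hook','frame_amber_stem','rail_mark','tab_grip','pull_mark']
p=look('scene',T);w=look('wrist',T);t=look('top',T)
# stem-top & red-mark offsets
go(box(52,-20,250),20.28)
im=np.hstack([cv2.resize(w['img'][100:250,200:400],(400,300)),cv2.resize(p['img'][160:260,240:373],(400,300))]);
cv2.imwrite('pics/a3.png',np.vstack([im,np.hstack([cv2.resize(t['img'][130:280,200:400],(400,300)),cv2.resize(t['img'][100:250,260:460],(400,300))])])[:,:,::-1])
```

```text
scene frame_amber_hook [0.5557 0.3349 0.1124] 0.78
scene frame_amber_hook [0.4463 0.4542 0.0677] 0.72
scene frame_amber_hook [ 5.734e-01  2.991e-01 -5.000e-04] 0.46
scene frame_amber_stem [0.446  0.4517 0.1111] 0.77
scene frame_amber_stem [0.5591 0.3363 0.1473] 0.69
scene tab_grip [0.629  0.3026 0.1407] 0.83
scene tab_grip [0.5547 0.3332 0.1107] 0.18
scene pull_mark [0.643  0.2508 0.1388] 0.86
wrist frame_amber_hook [0.5587 0.3378 0.1117] 0.79
wrist frame_amber_hook [0.4478 0.453  0.0771] 0.73
wrist frame_amber_stem [0.5584 0.3385 0.1451] 0.74
wrist frame_amber_stem [0.4446 0.4491 0.1028] 0.69
wrist frame_amber_stem [ 0.5713  0.3036 -0.0043] 0.59
wrist rail_mark [0.5582 0.3364 0.1132] 0.77
wrist rail_mark [0.6032 0.287  0.1068] 0.27
top frame_amber_hook [0.4434 0.4491 0.0745] 0.76
top frame_amber_stem [0.4495 0.4562 0.1064] 0.65
top pull_mark [0.6451 0.2505 0.1397] 0.78
tool axes
 [[-0.351  0.937  0.   ]
 [ 0.937  0.351  0.   ]
 [-0.     0.    -1.   ]] pos [0.5576 0.3358 0.2504] t 13.45
delta mm [-58.6  51.7   0.4]
ang 20.53 turn tool z 0.2
```

View pics/a3.png

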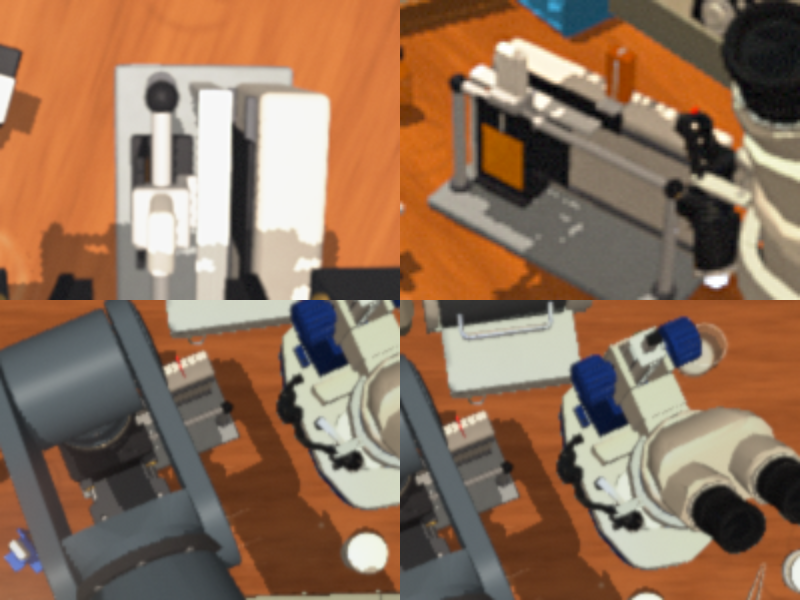

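The amber frame hangs upright at the band: stem centre and hook estimates agree with the red band within about 2 mm. Before choosing the tab grip I'll check the heights of the obstacles around the pull pose.

Run:
```python
from h import *
s=robot.camera('scene');t=robot.camera('top')
im0=cv2.imread('pics/s0.png');u0,v0,k=290,90,4
im=cv2.resize(im0[v0:v0+150,u0:u0+200],None,fx=k,fy=k,interpolation=cv2.INTER_CUBIC)
W=np.linalg.inv(t['world_to_cam']);Ki=np.linalg.inv(t['mtx']);print('topcam',W[:3,3])
def at(px,z):
    d=W[:3,:3]@Ki@np.r_[px,1];return W[:3,3]+d*(z-W[2,3])/d[2]
for n,px,c in (('D',(286,147),(255,0,255)),('E',(318,143),(0,0,255)),('M',(341,155),(0,255,0)),('K',(339,182),(255,255,0)),('B',(346,135),(0,255,255))):
    for z in (0,.05,.1,.15,.2,.25,.3):
        X=at(px,z);q=tuple(int(i) for i in (proj(s,X)-[u0,v0]+.5)*k);cv2.circle(im,q,3,c,-1);cv2.putText(im,n+str(int(z*100)),(q[0]+4,q[1]),0,.4,c,1)
        b=R.from_euler('z',-BY).apply(X-np.r_[BO,0]); print(n,z,(b*1000).round()) if z in(0,.1,.2,.3) else 0
cv2.imwrite('pics/obs.png',im)
```

```text
topcam [0.43582578 0.26527419 1.12523544]
D 0 [131. -83.   0.]
D 0.1 [107. -75. 100.]
D 0.2 [ 83. -66. 200.]
D 0.3 [ 59. -57. 300.]
E 0 [ 110. -165.    0.]
E 0.1 [  88. -149.  100.]
E 0.2 [  65. -133.  200.]
E 0.3 [  43. -117.  300.]
M 0 [  57. -209.    0.]
M 0.1 [  40. -189.  100.]
M 0.2 [  22. -169.  200.]
M 0.3 [   5. -149.  300.]
K 0 [  -7. -176.    0.]
K 0.1 [ -18. -159.  100.]
K 0.2 [ -30. -142.  200.]
K 0.3 [ -42. -126.  300.]
B 0 [ 102. -241.    0.]
B 0.1 [  80. -219.  100.]
B 0.2 [  59. -196.  200.]
B 0.3 [  38. -173.  300.]
```

View pics/obs.png

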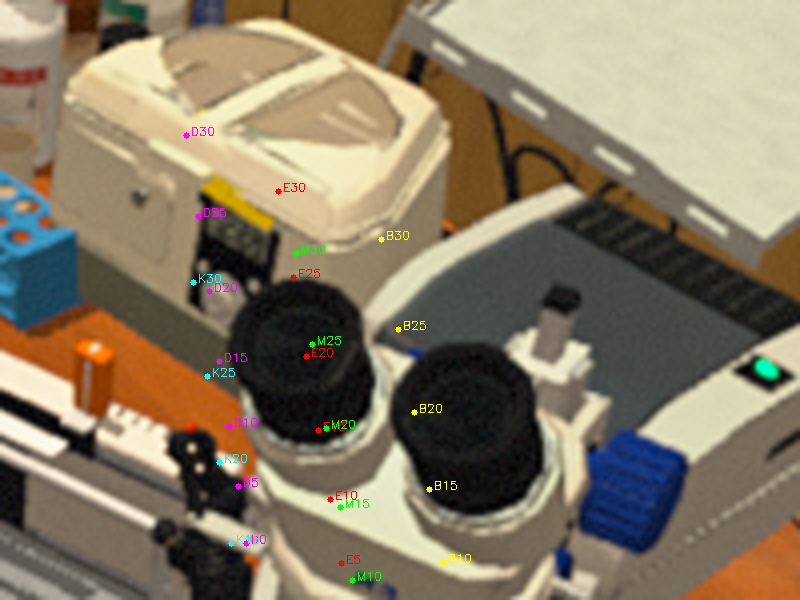

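The device behind the box has a low front edge (hidden below z ≈ 0.09), and the illuminator knob sits near box (-30, -142) at z ≈ 0.2. Gripping the tab along box x therefore keeps the body clear of both.

>>> move_arm --series "-20 20 0 0 0 0;-40 38 0 0 0 0;-57 52 0 0 0 0;-57 52 0 0 0 0;-57 52 0 0 0 0" --jaw 0.5

```text
time: 13.97
position: [0.6271, 0.2998, 0.25]
tool_rot: [0.571, 0.821, -0.0, -0.0]
ft_force: [-0.8, -0.5, -0.6]
grip_width: 0.043
grip_force: 0.0
```

>>> move_arm --series "0 0 20 0 0 0;0 0 40 0 0 0;0 0 60 0 0 0;0 0 75 0 0 0;0 0 88 0 0 0;0 0 101 0 0 0;0 0 101 0 0 0;0 0 101 0 0 0"

```text
time: 14.63
position: [0.6257, 0.3009, 0.1488]
tool_rot: [0.57, 0.822, -0.001, -0.001]
ft_force: [-0.1, 0.3, -0.1]
grip_width: 0.0437
grip_force: 0.0
```

>>> move_arm --series "0 0 0 0 0 0;0 0 0 0 0 0;0 0 0 0 0 0;0 0 0 0 0 0;0 0 0 0 0 0;0 0 0 0 0 0;0 0 0 0 0 0;0 0 0 0 0 0" --jaw 0 --newtons 45

```text
time: 15.3
position: [0.6264, 0.3007, 0.1498]
tool_rot: [0.57, 0.822, 0.0, 0.0]
ft_force: [-0.5, -1.1, 2.7]
grip_width: 0.0112
grip_force: 45.0
```

Run:
```python
from h import *
T=['tab_grip','frame_amber_hook']
go(box(52,-20,150),20.28)
look('scene',T);look('wrist',T);o=robot.get_obs();print(o['grip_width'],o['grip_force'],o['ft_force'])
```

```text
tool axes
 [[-0.35   0.937  0.   ]
 [ 0.937  0.35   0.   ]
 [-0.     0.    -1.   ]] pos [0.6264 0.3007 0.1498] t 15.3
delta mm [-1.6 -0.3 -0.2]
ang 20.51 turn tool z 0.2
scene tab_grip [0.6295 0.2999 0.1395] 0.87
scene tab_grip [0.6016 0.2873 0.1031] 0.63
scene frame_amber_hook [0.4458 0.4522 0.0715] 0.82
scene frame_amber_hook [0.558  0.3349 0.1074] 0.64
wrist tab_grip [0.626  0.2998 0.1417] 0.67
wrist frame_amber_hook [0.5591 0.339  0.1111] 0.58
0.011558369288090346 44.999816408380866 [-0.89429817 -0.97553973  4.04635935]
```

Tab gripped (11.5 mm at 45 N). Pull right, with the final millimetres adjusted after a check.

>>> move_arm --series "-7 0 0 0 0 0;-14 0 0 0 0 0;-21 0 0 0 0 0;-28 0 0 0 0 0;-35 0 0 0 0 0;-42 0 0 0 0 0;-48 0 0 0 0 0;-50 0 0 0 0 0"

```text
time: 16.27
position: [0.6435, 0.2544, 0.1497]
tool_rot: [0.57, 0.821, 0.001, -0.001]
ft_force: [-3.6, 6.8, 5.2]
grip_width: 0.0119
grip_force: 45.0
```

>>> move_arm --series "-0.5 0 0 0 0 0;-0.5 0 0 0 0 0;-0.5 0 0 0 0 0;-0.5 0 0 0 0 0"

```text
time: 16.6
position: [0.6435, 0.2546, 0.1497]
tool_rot: [0.57, 0.822, 0.001, -0.001]
ft_force: [-3.6, 5.7, 5.5]
grip_width: 0.0117
grip_force: 45.0
```

Run:
```python
from h import *
o=robot.get_obs();d=(o['position']-[.6264,.3007,.1498]);print('pull mm',R.from_quat(o['tool_rot']).inv().apply(d)*1000,'F tool',R.from_quat(o['tool_rot']).inv().apply(o['ft_force']),o['grip_width'],o['grip_force'],o['time'])
T=['tab_grip','pull_mark','frame_amber_hook','frame_amber_stem']
look('scene',T);look('wrist',T);look('scene',T[:1]);look('wrist',T[:1])
print(box(52,-70,142),box(0,40,112))
```

```text
pull mm [-49.11749682  -0.14557478  -0.10402788] F tool [ 6.61555607 -1.42063634 -5.44111148] 0.011709913429592215 44.99960088171065 16.6
scene tab_grip [0.645  0.2541 0.1406] 0.77
scene tab_grip [ 0.4427  0.3491 -0.003 ] 0.49
scene pull_mark [0.6402 0.2505 0.1382] 0.77
scene frame_amber_hook [0.557  0.3359 0.1105] 0.84
scene frame_amber_hook [0.4455 0.4539 0.0694] 0.73
scene frame_amber_stem [0.4484 0.4513 0.1118] 0.79
wrist tab_grip [0.6452 0.2532 0.1416] 0.72
wrist tab_grip [0.5575 0.3364 0.1119] 0.66
wrist tab_grip [0.5585 0.3332 0.0378] 0.33
wrist pull_mark [0.6446 0.2522 0.1397] 0.95
wrist frame_amber_hook [0.5593 0.3365 0.112 ] 0.65
wrist frame_amber_stem [0.5578 0.3339 0.149 ] 0.86
wrist frame_amber_stem [0.5582 0.3315 0.0356] 0.69
wrist frame_amber_stem [0.5586 0.3372 0.1137] 0.46
scene tab_grip [0.6452 0.2545 0.1399] 0.71
scene tab_grip [0.5897 0.2418 0.1135] 0.57
wrist tab_grip [0.6436 0.2563 0.1402] 0.9
[0.6439391  0.25216293 0.142     ] [0.55703567 0.3373204  0.112     ]
```

>>> move_arm --series "-1 0 0 0 0 0;-1 0 0 0 0 0;-1 0 0 0 0 0;-1 0 0 0 0 0;-1 0 0 0 0 0;-1 0 0 0 0 0"

```text
time: 17.8
position: [0.6437, 0.2539, 0.1497]
tool_rot: [0.57, 0.822, 0.001, -0.001]
ft_force: [-2.6, 6.2, 5.4]
grip_width: 0.012
grip_force: 45.0
```

Run:
```python
from h import *
o=robot.get_obs();d=(o['position']-[.6264,.3007,.1498]);print(R.from_quat(o['tool_rot']).inv().apply(d)*1000,o['ft_force'],o['grip_force'])
print(robot.hand_in())
```

```text
[-49.93985365  -0.17469699  -0.10908384] [-2.62284783  6.23955741  5.42933037] 44.999504294246435
the job is handed in; nothing more can be done
None
```

The job is handed in at about 18 s of the 48 s: the amber frame hangs released within about 2 mm of the red band's middle by the camera estimates, and the robot holds the shutter tab at about 50 mm travel with a 45 N grip; the hand-in call returned no verdict.

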